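# Close and clamp the loaded exposure frame

## Robot

A 7-joint arm with a two-finger parallel gripper is mounted at the origin on the work surface. World frame = base frame: x ahead of the robot, y to its left, z up, the work surface at z = 0. Lengths are in mm, angles in rad, forces in N, time in s.
With the tool pointing down it reaches from about 400 to 850 mm from the base axis. Payload 6.9 kg.
Tool frame: the origin (TCP) lies at the centre of the arm's flange, where the gripper is bolted on; the fingertips stand 173 mm ahead of it and the grasp point (between the pads) lies 155 mm ahead of it; z points along the fingers, y is the direction in which the jaws open and shut (so a half turn about z gives the same grasp; the last joint's range is limited). The gripper opens to 85 mm and grips with 20 to 120 N. Pads are 22 mm wide; open, the fingers measure 114 mm over their backs; the gripper's body (76 mm by 85 mm) begins 54 mm behind the grasp point. The pads swing forward as they close: fully open they stand 13 mm farther back than shut.
Start: joints at [1.234, 0.507, -0.238, 1.5, 0.126, 1.149, -0.155], TCP at [267.765, -564.73, 404.675] pointing down, gripper open.
Joint ranges: [-3.08, 3.08], [-0.24, 2.05], [-1.43, 1.35], [0, 2.5], [-1.52, 4.66], [0.17, 1.96], [-2.89, 2.89]. Speed limits (rad/s): [2.39, 2.39, 3.14, 3.14, 3.14, 3.14, 3.14].

## Interface

Orientations are given as a 3x3 rotation matrix whose columns are the frame's x, y, z axes.
In Python, from bench import ctrl gives the robot as it stands. The module is installed in compiled form; this text tells all that it offers.
- The arm moves only by the shell command python3 -m crank 'ROWS' [OPENING] [FORCE]. ROWS is JSON, a list of rows, each an object of numbers: "tx", "ty", "tz": the shift along the tool's x, y, z in mm; "ax", "ay", "az": the turn, a rotation vector about the tool's x, y, z in degrees. In form: [{"tx": .., "ty": .., "tz": .., "ax": .., "ay": .., "az": ..}, ...]. A call has 1 to 8 rows; each row shifts and turns the pose as measured when the row begins, along the tool's axes as they then stand; what a row does not reach is not made up. A row lasts 1/8 s, in which the tool goes at most 62.5 mm and 10.7 degrees, less where a joint would pass 70% of its speed; a pose out of reach is approached as far as the arm can. A call with a gripper value outside its range is refused whole. OPENING is the closure, from -1 (fully open) to 1 (shut), set as the call begins (- or left out, the last holds). The fingers move at their own pace and stop on an object; FORCE is the grip in N (left out, the last holds). Time passes only in rows, so rows that do not move let the fingers close. It gives the time, the measured TCP pose, the force and the opening at its end, in the units of the state.
- ctrl.read_state(): the state, without advancing time (a new reading comes with each control period).
- ctrl.get_image(name): name is "side" or "top"; returns a dict with "color" (384x512x3 uint8, blue, green, red), "vertical_fov" (degrees; the focal length in pixels is half the picture's height over the tangent of half this angle, whatever the lens; pixels are square), "cx", "cy" (the principal point, pixels), "dist" ([k1, k2, p1, p2, k3] as OpenCV has them; the pictures are not rectified), "xyz" and "attitude" of the camera in the world. Camera axes: x right, y up, looking along -z (the intrinsics and any distortion apply to the point x, -y, -z); pixel columns grow to the right and rows downward; lengths in mm; the calibration is good to about 2 mm. A picture is of the moment at which its call begins. There is no depth.
- ctrl.close_job(): hands the job in, once; it reports no verdict.
The state is a dict: "time": time; "q": joint angles; "joint_vel": joint speeds; "tau": joint torques, N m; "ee_pos": TCP position; "eef_rot": TCP orientation; "ft_force": force on the tool from outside, world axes, zero at the start; "torque": the same for the moment, N m; "finger_gap": finger opening in mm.
Only numpy, scipy, OpenCV 4.12 (cv2) and the standard library are available. Lean on these libraries where they do the work, as an engineer would, in place of code of your own. Each camera call takes 0.05 s, during which the arm holds its last target. There are 200 camera calls.

## Task

The printing plate is loaded in the exposure frame. First swing the glazed lid down until it is fully shut over the plate, then push the red-handled clamp bar down until it lies flat across the shut lid's front edge. Leave the plate lying in its tray, and do not knock or push about the tins and tools standing around the frame.

Things in the scene. Friction and masses are not known exactly. Their poses are not given: they have to be found in the camera images.
- frame: The exposure frame's tray, fixed to the table: a plywood block 240 (x) x 200 (y) x 62 mm high, with a 14 mm deep black-lined well 190 x 160 mm in its top. Origin at the centre of its underside on the table; z up. The lid is hinged along its +y long side, the clamp stands at its -y long side. Yaw lies within 0.35 rad of the world's axes.
- lid (a joint): Hinge of the lid, rad: 0 = shut flat on the tray, about 1.57 = standing upright, more = leaning back over the tray's +y side. Starts open at 1.7 to 1.95. The hinge is stiff: the lid stays where it is left and needs 3 to 7 N at its edge.
- lid_hinge (a point): Middle of the lid's hinge line, at (0, 95, 62) mm in the tray's frame; x axis along the hinge; fixed on the tray.
- lid_edge (a point): The lid: dark wooden frame with a glass pane, 236 mm along the hinge (tray x), 190 mm from hinge to free edge, 14 mm thick; no handle; its top is 76 mm above the table when shut. The point: middle of its free edge, on the outer (upper when shut) face, 14 mm off the hinge line's plane. Its axes equal the tray's when the lid is shut; z is the outer face's normal.
- clamp (a joint): Pivot of the clamp bar, rad: 0 = down, lying level along the tray's x beside the lid's free edge with its foot on the lid; grows as the red end rises; 1.57 = upright. Starts raised at 1.15 to 1.45, leaning to tray +x. Stiff: it stays where it is left and needs about 3 N at its end.
- clamp_pivot (a point): Pivot axis of the clamp (parallel to the tray's y), at (-100, -118, 86) mm in the tray's frame, between two steel cheeks.
- clamp_end (a point): End of the clamp bar, middle of its upper face, 155 mm from the pivot and 8 mm above the bar's centre line; moves with the bar. The bar is steel, 16 mm wide and 12 thick; its last 75 mm is a red grip 20 mm wide and 16 thick. A steel arm with a rubber foot reaches 44 mm from the bar's centre line over the lid, 65 mm from the pivot.
- plate: The loaded printing plate: orange, 120 x 90 x 6 mm with a black cross, lying in the well (tray floor 48 mm above the table). Origin at the centre of its underside.
- tin_white: Paint tin, white, 100 mm diameter, 110 mm high, standing loose near the frame. Origin at the centre of its foot.
- tin_orange: Paint tin, orange, 100 mm diameter, 110 mm high, standing loose near the frame. Origin at the centre of its foot.
- tin_black: Paint tin, black, 100 mm diameter, 110 mm high, standing loose near the frame. Origin at the centre of its foot.
- brayer: Ink roller lying loose: black roller 100 mm long, 40 mm diameter at the origin (which is under the roller's middle, roller along its y), wooden handle to its -x, 135 mm; 40 mm high.
- knife: Palette knife (spatula) lying loose, 190 mm long along its x. Up to 30 mm high.
- tape: White roll of tape lying flat, 90 mm diameter, 48 mm high. Origin at the centre of its underside.
Things that resemble listed ones, but are neither listed nor needed, are in the scene too. What is meant by the plate is not green, and is the smaller of those in its own colour.

How it is judged:
By the outcome, as a careful person would: the job done as asked, in the order asked, and still so for the second after the job is handed in, with the robot touching nothing.
It also fails if it takes over 51 s, if anything falls off the work surface, if the arm or the gripper's body presses on something with over 40 N, if the wrist force passes 120 N, or if a joint passes its speed limit or range.

## Working session

There is one attempt and no reset: what is moved stays moved. The work goes in short steps, Python scripts to look and compute and a shell command to move; the robot and the scene stay as the last step left them, time stands still between calls to the robot, and variables do not carry over. Pictures are saved under pics/ and viewed, about 8 in all and at most 12, crops included, and the job is handed in when it is done.

```bash
mkdir -p pics; cat > h.py <<'E'
import numpy as np, cv2, json
from bench import ctrl
def cam(name,save=None):
    d=ctrl.get_image(name); 
    if save: cv2.imwrite('pics/'+save,d['color'])
    return d
def K(d):
    f=d['color'].shape[0]/2/np.tan(np.radians(d['vertical_fov'])/2)
    return np.array([[f,0,d['cx']],[0,f,d['cy']],[0,0,1.]])
def RT(d):
    R=np.array(d['attitude']).reshape(3,3); F=np.diag([1,-1,-1.])
    Rc=F@R.T; return Rc,-Rc@np.array(d['xyz'])
def proj(d,P):
    R,t=RT(d); return cv2.projectPoints(np.array(P,float).reshape(-1,1,3),cv2.Rodrigues(R)[0],t,K(d),np.array(d['dist'],float))[0].reshape(-1,2)
def ray(d,uv):
    R,t=RT(d); n=cv2.undistortPoints(np.array(uv,float).reshape(-1,1,2),K(d),np.array(d['dist'],float)).reshape(-1,2)
    return np.array(d['xyz']),np.c_[n,np.ones(len(n))]@R
def atz(d,uv,z):
    o,v=ray(d,uv); return o+v*((z-o[2])/v[:,2])[:,None]
E
python3 - <<'E'
from h import *
for n in('side','top'):
    d=cam(n,n+'0.png'); print(n,d['xyz'],np.round(d['attitude'],3).tolist(),d['vertical_fov'],d['dist'])
s=ctrl.read_state();print(s)
E
```

```text
side [1108.72118737  916.60736798  924.34494266] [[-0.844, -0.332, 0.421], [0.536, -0.511, 0.672], [-0.008, 0.793, 0.609]] 44.98156609983808 [0.00236249 0.         0.         0.         0.        ]
top [ 466.5963704    13.7395788  1190.79782322] [[-0.026, 0.997, -0.067], [-1.0, -0.027, -0.004], [-0.006, 0.066, 0.998]] 45.039952767934835 [0.01081508 0.         0.         0.         0.        ]
{'time': 0.1, 'q': array([ 1.23351501,  0.50824625, -0.23753683,  1.50102959,  0.12569878,
        1.14893353, -0.15479138]), 'joint_vel': array([ 0.00036934, -0.00132329, -0.00012415, -0.00317918, -0.00024894,
        0.00029163,  0.00027094]), 'tau': array([-3.86290703e-03, -6.21840334e+01, -2.19447568e+00, -2.50207579e+01,
        1.24929761e-02,  7.83038966e-03,  1.96980659e-05]), 'ee_pos': array([ 267.64748471, -564.59436396,  403.92237755]), 'eef_rot': array([[ 9.03553143e-01,  4.28475426e-01, -7.25517900e-04],
       [ 4.28476039e-01, -9.03551968e-01,  1.45749304e-03],
       [-3.10431735e-05, -1.62778946e-03, -9.99998675e-01]]), 'ft_force': array([ 0.25586253, -0.1302573 , -0.1163537 ]), 'torque': array([ 0.00929375, -0.03200422,  0.01694228]), 'finger_gap': 85.56333848571118}
```

View pics/side0.png

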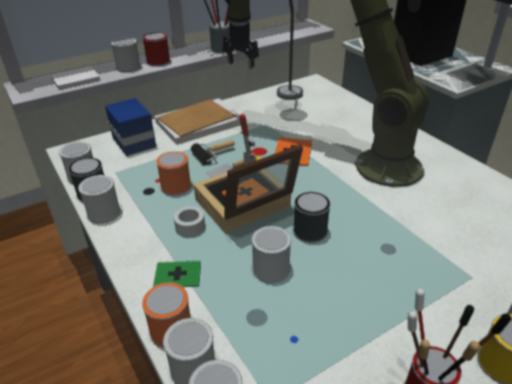

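View pics/top0.png

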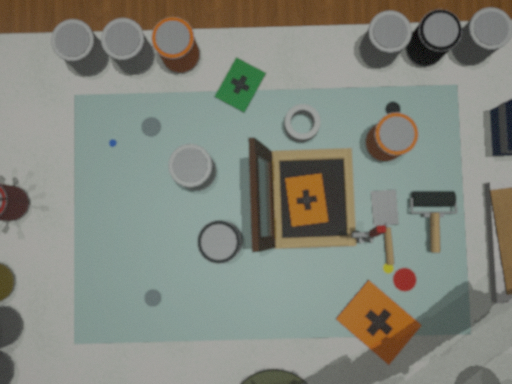

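The side view shows the frame near (240,190), its lid standing open, with the black tin at (311,216) and white tin at (271,253) behind the lid. In the top view the tray is at about (272–354,150–247), the lid stands at x≈250–272, and the clamp is near (350–385,235). I'll crop both for corners.

```bash
python3 - <<'E'
import cv2,numpy as np
a=cv2.imread('pics/top0.png')[125:275,235:400]; b=cv2.imread('pics/side0.png')[100:240,180:340]
a=cv2.resize(a,None,fx=3.6,fy=3.6,interpolation=cv2.INTER_CUBIC)
b=cv2.resize(b,None,fx=5,fy=5,interpolation=cv2.INTER_CUBIC)
cv2.imwrite('pics/a.png',a);cv2.imwrite('pics/b.png',b[:600])
E
```

```text
(no output)
```

View pics/a.png

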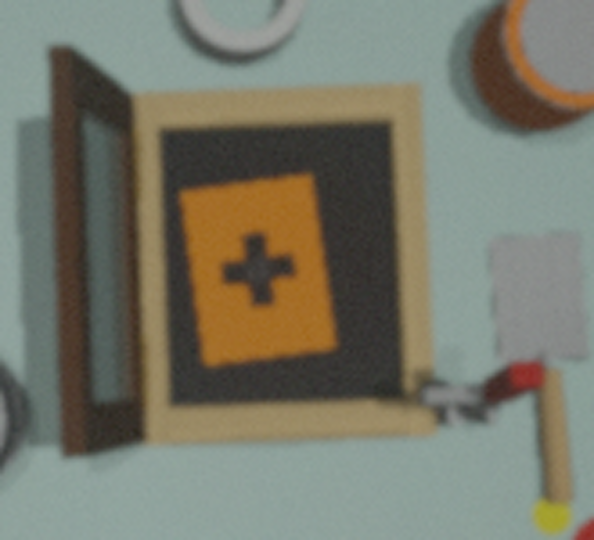

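View pics/b.png

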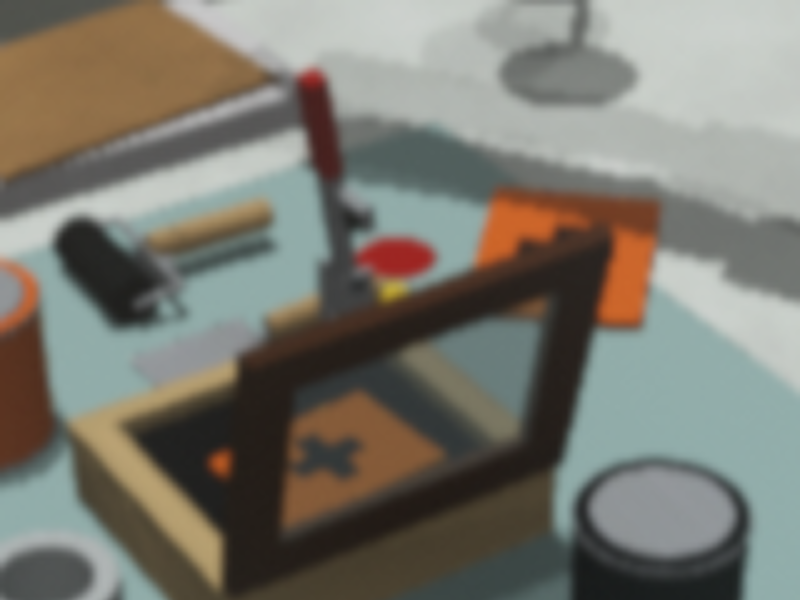

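```bash
cat > fit.py <<'E'
from h import *
from scipy.optimize import least_squares
T=cam('top');S=cam('side')
def Rz(a): return np.array([[np.cos(a),-np.sin(a),0],[np.sin(a),np.cos(a),0],[0,0,1]])
def world(p,P): return np.array(P)@Rz(p[2]).T+[p[0],p[1],0]
def lidp(a,x,r,h): # r from hinge, h above hinge plane
    return [x,95-r*np.cos(a)+h*np.sin(a),62+r*np.sin(a)+h*np.cos(a)]
def clp(a,r,h,y=-118): return [-100+r*np.cos(a)-h*np.sin(a),y,86+r*np.sin(a)+h*np.cos(a)]
E
python3 - <<'E'
from fit import *
A=lambda u,v:(u/3.6+235,v/3.6+125); B=lambda u,v:(u/5+180,v/5+100)
def res(p):
    L,C=p[3],p[4]
    t=[[120,-100,62],[-120,-100,62],[120,100,62],[-120,100,62],lidp(L,118,190,14),lidp(L,-118,190,14),clp(C,155,0)]
    tu=[A(420,86),A(433,435),A(132,96),A(147,442),A(52,47),A(64,457),A(530,376)]
    s=[[120,-100,62],lidp(L,118,190,14),lidp(L,-118,190,14),clp(C,155,0)]
    su=[B(70,428),B(240,365),B(612,240),B(312,75)]
    return np.r_[proj(T,world(p,t))-tu,proj(S,world(p,s))-su].ravel()
r=least_squares(res,[600,-100,0,1.8,1.3],loss='soft_l1')
p=r.x;print(p.round(3));print(res(p).reshape(-1,2).round(1).tolist())
np.save('p.npy',p)
L,C=p[3:]
for n,P in dict(lidmid=lidp(L,0,190,14),clend=clp(C,155,8),hinge=[0,95,62],pivot=[-100,-118,86]).items(): print(n,world(p,[P]).round(0))
# tins (top rims z=110), others
print('tins',atz(T,[(192,165),(219,241),(396,132),(301,124)],108).round(0).tolist())
E
```

```text
[ 5.38189e+02 -1.10074e+02  2.00000e-03  1.77900e+00  1.43600e+00]
[[0.8, -0.9], [1.3, 0.3], [-0.6, -1.3], [-1.8, 0.7], [-0.1, -1.0], [-0.3, 0.0], [-0.3, -0.4], [-0.6, -3.6], [1.4, -1.5], [0.8, -2.8], [0.3, -1.8]]
lidmid [[538.  38. 245.]]
clend [[ 451. -228.  241.]]
hinge [[538. -15.  62.]]
pivot [[ 438. -228.   86.]]
tins [[621.0, 178.0, 108.0], [441.0, 118.0, 108.0], [686.0, -305.0, 108.0], [711.0, -81.0, 108.0]]
```

```bash
python3 -m crank '[{"tz":-27,"az":8.5},{"tz":-27,"az":8.5},{"tz":-27,"az":8.5},{"tx":24,"ty":-54},{"tx":24,"ty":-54},{"tx":24,"ty":-54},{"tx":24,"ty":-54},{"tx":24,"ty":-54}]' 1 40
python3 - <<'E'
from fit import *
p=np.load('p.npy')
print('foot',atz(T,[(235+390/3.6,125+395/3.6),(235+430/3.6,125+395/3.6)],150).round(0).tolist())
print('lamp',atz(S,[(290,92)],0).round(0).tolist())
print(ctrl.read_state()['eef_rot'].round(3))
E
```

```text
foot [[448.0, -164.0, 150.0], [448.0, -189.0, 150.0]]
lamp [[-55.0, -688.0, 0.0]]
[[ 0.904  0.428 -0.   ]
 [ 0.428 -0.904  0.001]
 [ 0.    -0.001 -1.   ]]invalid input at $[0]: expected keys tx, ty, tz, ax, ay, az
```

```bash
python3 -m crank '[{"tx":0,"ty":0,"tz":-27,"ax":0,"ay":0,"az":8.5},{"tx":0,"ty":0,"tz":-27,"ax":0,"ay":0,"az":8.5},{"tx":0,"ty":0,"tz":-27,"ax":0,"ay":0,"az":8.5},{"tx":24,"ty":-54,"tz":0,"ax":0,"ay":0,"az":0},{"tx":24,"ty":-54,"tz":0,"ax":0,"ay":0,"az":0},{"tx":24,"ty":-54,"tz":0,"ax":0,"ay":0,"az":0},{"tx":24,"ty":-54,"tz":0,"ax":0,"ay":0,"az":0},{"tx":24,"ty":-54,"tz":0,"ax":0,"ay":0,"az":0}]' 1 40
```

```text
time: 1.3
ee_pos: [393.5, -293.6, 486.7]
eef_rot: [[1.0, -0.026, -0.0], [-0.026, -1.0, 0.0], [-0.0, -0.0, -1.0]]
ft_force: [1.0, 1.2, 0.6]
finger_gap: 0.2
```

```bash
python3 -m crank '[{"tx":25,"ty":-55,"tz":0,"ax":0,"ay":0,"az":-1.5},{"tx":25,"ty":-55,"tz":0,"ax":0,"ay":0,"az":0},{"tx":25,"ty":-55,"tz":0,"ax":0,"ay":0,"az":0},{"tx":25,"ty":-55,"tz":0,"ax":0,"ay":0,"az":0},{"tx":25,"ty":-55,"tz":0,"ax":0,"ay":0,"az":0},{"tx":25,"ty":-55,"tz":0,"ax":0,"ay":0,"az":0},{"tx":25,"ty":-50,"tz":0,"ax":0,"ay":0,"az":0},{"tx":0,"ty":0,"tz":0,"ax":0,"ay":0,"az":0}]' 1 40
```

```text
time: 2.3
ee_pos: [573.6, 103.9, 487.7]
eef_rot: [[1.0, 0.006, 0.003], [0.006, -1.0, 0.001], [0.003, -0.001, -1.0]]
ft_force: [-0.7, -1.2, -0.8]
finger_gap: -0.2
```

```bash
python3 -m crank '[{"tx":0,"ty":0,"tz":48,"ax":0,"ay":0,"az":0},{"tx":0,"ty":0,"tz":42,"ax":0,"ay":0,"az":0},{"tx":0,"ty":20,"tz":0,"ax":0,"ay":0,"az":0},{"tx":0,"ty":20,"tz":0,"ax":0,"ay":0,"az":0},{"tx":0,"ty":14,"tz":0,"ax":0,"ay":0,"az":0},{"tx":0,"ty":12,"tz":0,"ax":0,"ay":0,"az":0}]' 1 40
python3 -m crank '[{"tx":0,"ty":12,"tz":0,"ax":0,"ay":0,"az":0},{"tx":0,"ty":12,"tz":0,"ax":0,"ay":0,"az":0},{"tx":0,"ty":12,"tz":0,"ax":0,"ay":0,"az":0}]' 1 40
```

```text
time: 3.05
ee_pos: [574.4, 33.7, 401.3]
eef_rot: [[1.0, 0.006, 0.01], [0.006, -1.0, 0.003], [0.01, -0.003, -1.0]]
ft_force: [-2.4, 5.5, 4.0]
finger_gap: 0.1
time: 3.42
ee_pos: [574.1, -3.8, 404.9]
eef_rot: [[1.0, 0.006, 0.013], [0.006, -1.0, 0.007], [0.014, -0.007, -1.0]]
ft_force: [-0.1, 3.4, -2.4]
finger_gap: 0.4
```

```bash
python3 -m crank '[{"tx":0,"ty":15,"tz":4,"ax":0,"ay":0,"az":0},{"tx":0,"ty":15,"tz":5,"ax":0,"ay":0,"az":0},{"tx":0,"ty":15,"tz":6,"ax":0,"ay":0,"az":0},{"tx":0,"ty":15,"tz":6,"ax":0,"ay":0,"az":0},{"tx":0,"ty":15,"tz":7,"ax":0,"ay":0,"az":0},{"tx":0,"ty":14,"tz":9,"ax":0,"ay":0,"az":0},{"tx":0,"ty":13,"tz":9,"ax":0,"ay":0,"az":0},{"tx":0,"ty":0,"tz":0,"ax":0,"ay":0,"az":0}]' 1 40
python3 - <<'E'
from h import *
a=cam('side')['color'][100:240,180:340]; b=cam('top')['color'][120:260,240:400]
cv2.imwrite('pics/c.png',cv2.resize(np.hstack([a,b]),None,fx=2.5,fy=2.5,interpolation=cv2.INTER_CUBIC))
E
```

```text
time: 4.42
ee_pos: [575.7, -115.9, 355.4]
eef_rot: [[1.0, 0.003, 0.015], [0.003, -1.0, 0.005], [0.015, -0.005, -1.0]]
ft_force: [0.4, 0.3, 0.8]
finger_gap: -0.2
```

View pics/c.png

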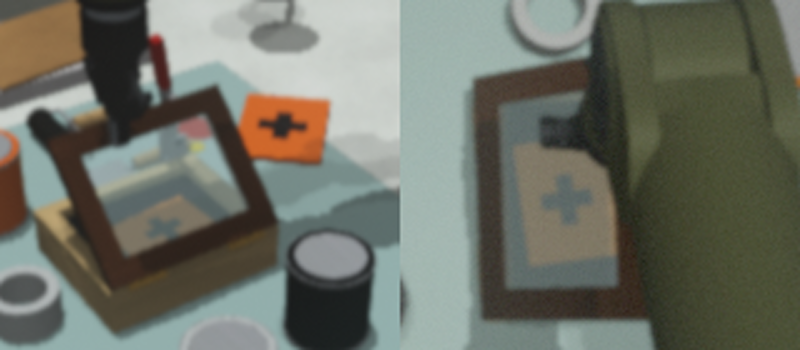

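The lid is at roughly 45°, the fingertip sits on the free-edge rail at (118,130), and the clamp is still up behind it. I'll continue gently, watching the force as the lid passes the foot.

```bash
python3 -m crank '[{"tx":0,"ty":9,"tz":10,"ax":0,"ay":0,"az":0},{"tx":0,"ty":8,"tz":11,"ax":0,"ay":0,"az":0},{"tx":0,"ty":7,"tz":12,"ax":0,"ay":0,"az":0}]' 1 40; python3 -m crank '[{"tx":0,"ty":6,"tz":13,"ax":0,"ay":0,"az":0},{"tx":0,"ty":4,"tz":13,"ax":0,"ay":0,"az":0}]' 1 40
```

```text
time: 4.9
ee_pos: [577.2, -138.3, 322.9]
eef_rot: [[1.0, 0.007, 0.019], [0.007, -1.0, 0.004], [0.019, -0.004, -1.0]]
ft_force: [0.4, -0.7, 3.1]
finger_gap: 0.2
time: 5.15
ee_pos: [577.6, -150.2, 294.9]
eef_rot: [[1.0, 0.005, 0.019], [0.005, -1.0, 0.003], [0.019, -0.003, -1.0]]
ft_force: [0.0, -1.3, 2.5]
finger_gap: -0.3
```

```bash
python3 -m crank '[{"tx":0,"ty":4,"tz":13,"ax":0,"ay":0,"az":0},{"tx":0,"ty":3,"tz":13,"ax":0,"ay":0,"az":0},{"tx":0,"ty":2,"tz":12,"ax":0,"ay":0,"az":0}]' 1 40; python3 -m crank '[{"tx":0,"ty":0,"tz":8,"ax":0,"ay":0,"az":0},{"tx":0,"ty":0,"tz":4,"ax":0,"ay":0,"az":0}]' 1 40
```

```text
time: 5.52
ee_pos: [578.1, -160.3, 253.6]
eef_rot: [[1.0, 0.005, 0.018], [0.005, -1.0, 0.003], [0.018, -0.003, -1.0]]
ft_force: [0.6, -0.9, 1.8]
finger_gap: 0.0
time: 5.78
ee_pos: [578.1, -160.2, 244.4]
eef_rot: [[1.0, 0.004, 0.018], [0.004, -1.0, 0.001], [0.018, -0.001, -1.0]]
ft_force: [-21.1, 1.7, 72.3]
finger_gap: -0.1
```

Contact at 72 N with the tip at about z=71–76, so the lid is shut. Lifting off, then a look.

```bash
python3 -m crank '[{"tx":0,"ty":0,"tz":-45,"ax":0,"ay":0,"az":0},{"tx":0,"ty":0,"tz":-45,"ax":0,"ay":0,"az":0},{"tx":0,"ty":0,"tz":-45,"ax":0,"ay":0,"az":0},{"tx":0,"ty":0,"tz":-45,"ax":0,"ay":-1,"az":0},{"tx":0,"ty":0,"tz":-45,"ax":0,"ay":0,"az":0},{"tx":-50,"ty":18,"tz":0,"ax":0,"ay":0,"az":0},{"tx":-50,"ty":18,"tz":0,"ax":0,"ay":0,"az":0},{"tx":-50,"ty":18,"tz":0,"ax":0,"ay":0,"az":0}]' 1 40
python3 - <<'E'
from h import *
a=cam('side')['color'][90:230,180:340]; b=cam('top')['color'][120:260,240:400]
cv2.imwrite('pics/d.png',cv2.resize(np.hstack([a,b]),None,fx=2.5,fy=2.5,interpolation=cv2.INTER_CUBIC))
E
```

```text
time: 6.78
ee_pos: [425.2, -211.0, 474.2]
eef_rot: [[1.0, 0.016, 0.002], [0.016, -1.0, 0.006], [0.002, -0.006, -1.0]]
ft_force: [-0.3, -0.9, 1.0]
finger_gap: -0.2
```

View pics/d.png

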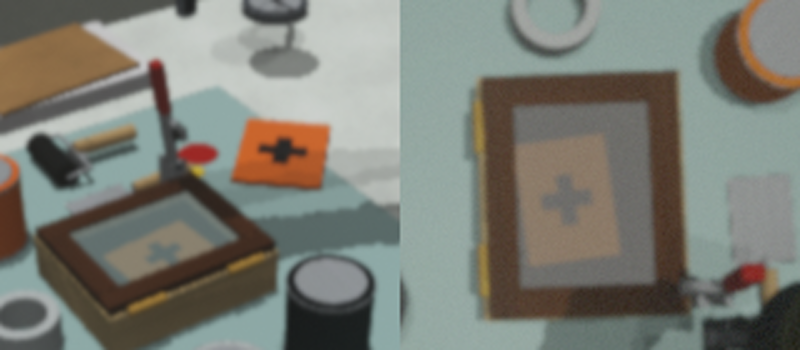

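The lid lies flat on the tray with the plate visible beneath it. The clamp stands unmoved, its red end at about (752,273) in the right half of the crop. Now the clamp.

```bash
python3 -m crank '[{"tx":-17,"ty":16,"tz":0,"ax":0,"ay":0,"az":1},{"tx":-10,"ty":0,"tz":0,"ax":0,"ay":0,"az":0},{"tx":0,"ty":0,"tz":30,"ax":0,"ay":0,"az":0},{"tx":0,"ty":0,"tz":30,"ax":0,"ay":0,"az":0},{"tx":0,"ty":0,"tz":20,"ax":0,"ay":0,"az":0},{"tx":0,"ty":0,"tz":0,"ax":0,"ay":0,"az":0}]' 1 40; python3 -m crank '[{"tx":15,"ty":0,"tz":0,"ax":0,"ay":0,"az":0},{"tx":15,"ty":0,"tz":0,"ax":0,"ay":0,"az":0},{"tx":15,"ty":0,"tz":2,"ax":0,"ay":0,"az":0}]' 1 40
```

```text
time: 7.62
ee_pos: [397.2, -224.0, 391.9]
eef_rot: [[1.0, -0.001, 0.002], [-0.001, -1.0, 0.007], [0.002, -0.007, -1.0]]
ft_force: [0.7, -0.1, 0.6]
finger_gap: -0.3
time: 8.0
ee_pos: [446.0, -223.2, 392.3]
eef_rot: [[1.0, -0.0, 0.006], [-0.0, -1.0, 0.005], [0.006, -0.005, -1.0]]
ft_force: [-1.7, -0.5, 1.3]
finger_gap: -0.2
```

```bash
python3 -m crank '[{"tx":14,"ty":3,"tz":1,"ax":0,"ay":0,"az":0},{"tx":14,"ty":2,"tz":4,"ax":0,"ay":0,"az":0},{"tx":14,"ty":0,"tz":6,"ax":0,"ay":0,"az":0}]' 1 40; python3 -m crank '[{"tx":13,"ty":0,"tz":7,"ax":0,"ay":0,"az":0},{"tx":12,"ty":0,"tz":8,"ax":0,"ay":0,"az":0},{"tx":11,"ty":0,"tz":10,"ax":0,"ay":0,"az":0}]' 1 40
python3 - <<'E'
from h import *
a=cam('side')['color'][90:230,180:340]
cv2.imwrite('pics/e.png',cv2.resize(a,None,fx=3,fy=3,interpolation=cv2.INTER_CUBIC))
E
```

```text
time: 8.38
ee_pos: [491.3, -227.9, 380.8]
eef_rot: [[1.0, 0.001, 0.005], [0.001, -1.0, 0.006], [0.005, -0.006, -1.0]]
ft_force: [-2.0, 0.7, -1.0]
finger_gap: 0.2
time: 8.75
ee_pos: [529.9, -227.9, 353.7]
eef_rot: [[1.0, 0.0, 0.004], [0.0, -1.0, 0.007], [0.004, -0.007, -1.0]]
ft_force: [-3.0, 1.2, 0.3]
finger_gap: 0.1
```

View pics/e.png

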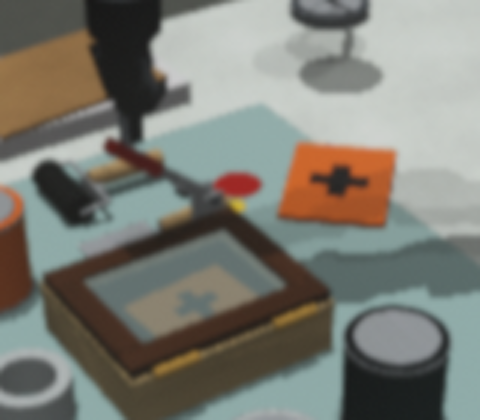

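The bar follows the fingertip at (135,135) and is now at about 40°. Continuing down.

```bash
python3 -m crank '[{"tx":9,"ty":0,"tz":11,"ax":0,"ay":0,"az":0},{"tx":7,"ty":0,"tz":12,"ax":0,"ay":0,"az":0},{"tx":6,"ty":0,"tz":12,"ax":0,"ay":0,"az":0},{"tx":4,"ty":0,"tz":12,"ax":0,"ay":0,"az":0},{"tx":3,"ty":0,"tz":12,"ax":0,"ay":0,"az":0}]' 1 40; python3 -m crank '[{"tx":2,"ty":0,"tz":10,"ax":0,"ay":0,"az":0},{"tx":0,"ty":0,"tz":8,"ax":0,"ay":0,"az":0}]' 1 40;  python3 -m crank '[{"tx":0,"ty":0,"tz":4,"ax":0,"ay":0,"az":0}]' 1 40
```

```text
time: 9.43
ee_pos: [563.3, -227.5, 290.6]
eef_rot: [[1.0, 0.001, 0.008], [0.001, -1.0, 0.006], [0.008, -0.006, -1.0]]
ft_force: [0.6, -0.8, 1.7]
finger_gap: -0.2
time: 9.68
ee_pos: [565.7, -227.4, 271.0]
eef_rot: [[1.0, 0.001, 0.008], [0.001, -1.0, 0.006], [0.008, -0.006, -1.0]]
ft_force: [-0.1, -0.9, 1.5]
finger_gap: -0.3
time: 9.8
ee_pos: [565.7, -227.4, 267.0]
eef_rot: [[1.0, 0.001, 0.008], [0.001, -1.0, 0.006], [0.008, -0.006, -1.0]]
ft_force: [-9.0, 1.5, 33.1]
finger_gap: -0.0
```

```bash
python3 -m crank '[{"tx":0,"ty":0,"tz":2,"ax":0,"ay":0,"az":0}]' 1 40; python3 -m crank '[{"tx":0,"ty":0,"tz":-30,"ax":0,"ay":0,"az":0},{"tx":0,"ty":0,"tz":-45,"ax":0,"ay":0,"az":0},{"tx":0,"ty":0,"tz":-45,"ax":0,"ay":0,"az":0},{"tx":-20,"ty":40,"tz":-45,"ax":0,"ay":0,"az":0},{"tx":-30,"ty":50,"tz":-20,"ax":0,"ay":0,"az":0},{"tx":-30,"ty":50,"tz":0,"ax":0,"ay":0,"az":0},{"tx":-30,"ty":50,"tz":0,"ax":0,"ay":0,"az":0},{"tx":0,"ty":0,"tz":0,"ax":0,"ay":0,"az":0}]' 1 40
python3 - <<'E'
from fit import *
cv2.imwrite('pics/f.png',np.vstack([cv2.resize(np.hstack([S['color'][90:230,180:340],T['color'][120:260,240:400]]),None,fx=2.5,fy=2.5,interpolation=cv2.INTER_CUBIC)]))
p=np.load('p.npy')
for c in (0,.05,.1): print(c,proj(S,world(p,[clp(c,155,8)])).round(1),proj(T,world(p,[clp(c,155,8)])).round(1))
E
```

```text
time: 9.93
ee_pos: [565.5, -227.3, 267.1]
eef_rot: [[1.0, 0.001, 0.009], [0.0, -1.0, 0.005], [0.009, -0.005, -1.0]]
ft_force: [-8.0, 1.4, 29.6]
finger_gap: 0.2
time: 10.92
ee_pos: [449.5, -421.8, 454.7]
eef_rot: [[1.0, 0.002, 0.004], [0.002, -1.0, 0.004], [0.004, -0.004, -1.0]]
ft_force: [0.4, 0.8, -0.0]
finger_gap: 0.1
0 [[208.3 164.7]] [[363.7 172.5]]
0.05 [[208.3 162.6]] [[364.5 172.4]]
0.1 [[208.3 160.5]] [[365.2 172.4]]
```

View pics/f.png

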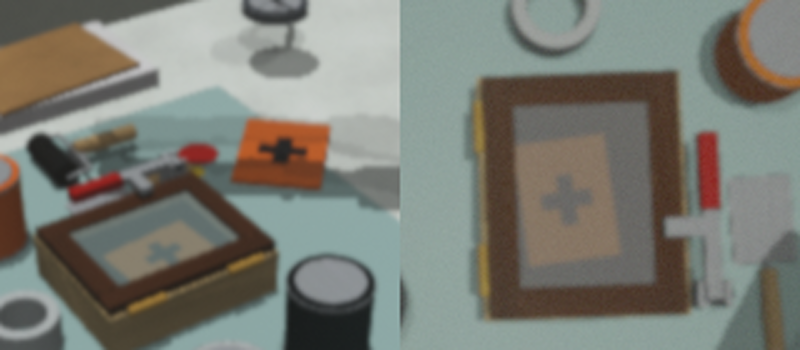

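The lid is shut and the clamp lies flat with its foot on the lid. The red end is at side pixel (208,166), against a predicted (208,165) at 0 rad. The plate and surrounding objects look unmoved.

```bash
python3 -c "
from bench import ctrl
print(ctrl.read_state()['time']);print(ctrl.close_job())"
```

```text
11.025
the job is handed in; nothing more can be done
None
```

The lid is fully shut over the plate and the clamp bar lies flat across its front edge, done in that order. I handed the job in at 11.0 s of the 51 s allowed.

- **Lid:** I pushed it over with the closed fingertips until it met the tray. The stop was firm, with a 72 N peak at the fingertips against the 120 N wrist limit.
- **Clamp:** I pushed the bar down until the foot rested on the lid, at 33 N. The red end then appeared at side pixel (208,166), against (208,165) predicted for a fully lowered bar.
- **Last picture:** The lid is flat with the plate visible beneath it, and the clamp foot is on the lid's front edge. The arm is clear of everything.
- **Tins and tools:** Those in the final crops look unmoved. I judged this by eye rather than measuring it; part of the area was outside the crops.

No check failed or disagreed beyond the first frame-pose fit, which left errors of up to about 3.6 pixels at one lid corner.

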